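Let off the ratchet of a shoe stretcher

TASK

The shoe stretcher is still wound open; please let it off. Throw the red thumb lever right over, wind the crank a touch further until the sprung pawl lets go of the ratchet and jumps clear, then, keeping hold of the crank knob, ease the drum back slowly (no faster than a sixth of a turn a second) until the fore half of the wooden last rests firmly on the brass stop screw of the heel half. Never let the crank fly back, do not ram the last shut or shift the heel half, leave the pawl off and let go, without disturbing the jar, brush and hammer around it.

Things in the scene. Friction and masses are not known exactly. Their poses are not given: they have to be found in the camera images.
- drum (a joint): angle of the ratchet drum and its crank (one piece), rad; grows when wound (counter-clockwise from above, the last opens; end stop at 3.2), shrinks when eased back (clockwise). A spring always pulls it back with 0.2 N m at 0 plus 0.2 N m per rad (8 to 11 N at the knob while wound). The steel ratchet wheel (radius 51 mm) has 12 saw teeth; the pawl blocks only the clockwise turn
- stretcher: the stretcher's green base, flat on the bench, 360 mm along its y, 290 mm along its x, 26 mm high; origin on the bench under the drum's upright axis; x points from the last to the drum, y along the last from fore half to heel half
- drum_axis (a point): point on the upright axis of the drum, 90 mm above the bench; axes as the base's
- crank_knob: upright wooden knob, 27 mm diameter, that spins freely on a spindle at the end of the crank arm, 70 mm from the drum axis; origin at its foot on the arm, 86 mm above the bench; the round grip runs from 5 to 55 mm above that. At drum angle q it stands at q - 1.92 rad about the drum axis, counter-clockwise from the base's x. All else on the stretcher is lower than 121 mm above the bench
- knob_top (a point): middle of the top of the crank knob, 141 mm above the bench
- pawl_lever: red thumb lever on an upright pivot at its origin (at bench height). At the start (pawl on) its axes are parallel to the base's; it is thrown clockwise seen from above, by 0.8 rad to its hard end stop, and stays where it is left (about 2 N at the tab moves it). Its arm, 56 to 60 mm high, points 2.27 rad counter-clockwise from its own x and ends in the tab
- thumb_tab (a point): middle of the red lever's upright tab, 87 mm above the bench (10 mm below the tab's top) and 65 mm from the pivot; the tab is a plate 9 mm thick across the arm, 28 mm wide along it, from 53 to 97 mm above the bench, free on all sides
- pawl: dark steel pawl under the lever on the same pivot, origin on the pivot at bench height, sprung to the lever. With the lever thrown a light spring urges it out, but a loaded tooth traps its nose until the drum is wound on by about 0.05 to 0.2 rad; then it jumps clear and stays clear
- pawl_nose (a point): top of the pawl's nose, 50 mm above the bench; about 44 mm from the drum axis (seen from above) when in the teeth, more than 56 mm when clear of them
- fore_block: fore half (toe) of the wooden last with its carriage and brass rack, about 145 mm long; origin on the base's lower face, under the flat parting face with which it closes. Drum angle q moves it by 15 mm per rad away from the heel half, along the base's -y
- fore_face (a point): top edge, middle, of the fore half's flat parting face, 108 mm above the bench
- heel_block: heel half of the wooden last, about 108 mm long, locked on its slide; origin under its flat parting face. A brass stop screw (12 mm diameter, 90 mm above the bench) sticks out of that face towards the fore half by an amount that is set differently each time, 1 to 16 mm, and is not measured: the last is closed when the fore half's face meets the screw, to be felt at the knob
- heel_face (a point): top edge, middle, of the heel half's parting face, 108 mm above the bench. Fore half and screw meet hard: from then on the spring presses them together with 10 to 30 N and every newton pushed further back at the knob adds 4.7 N. Before, the spring still pulls at the knob with 3 to 7 N; let go too early and the crank flies back
- glue_jar: dark teal glue jar with a white cap, 68 mm diameter, 85 mm tall, origin under its middle; a bystander
- shoe_brush: wooden shoe brush with dark bristles, 50 x 130 x 44 mm, origin under its middle; a bystander
- cobbler_hammer: cobbler's hammer, 260 mm long, lying on the bench, origin under its middle; a bystander

How it is judged:
By the outcome, as a careful person would: the job done as asked, in the order asked, and still so for the second after the job is handed in, with the robot touching nothing.
It also fails if it takes over 58 s, if anything falls off the work surface, if the arm or the gripper's body presses on something with over 40 N, if the wrist force passes 120 N, or if a joint passes its speed limit or range.

ROBOT

A 6-joint arm with a two-finger parallel gripper is mounted at the origin on the work surface. World frame = base frame: x ahead of the robot, y to its left, z up, the work surface at z = 0. Lengths are in m, angles in degrees, forces in N, time in s.
With the tool pointing down it reaches from about 0.3 to 0.75 m from the base axis. Payload 8.5 kg.
Tool frame: the origin (TCP) lies on the centre line of the jaws, within the pads' length; the fingertips stand 25 mm ahead of it and the grasp point (between the pads) lies 6 mm ahead of it; z points along the fingers, y is the line along which they close (so a half turn about z gives the same grasp; the last joint's range is limited). The gripper opens to 85 mm and grips with 20 to 120 N. Pads are 22 mm wide; open, the fingers measure 114 mm over their backs; the gripper's body (76 mm by 85 mm) begins 54 mm behind the grasp point. The pads swing forward as they close: fully open they stand 13 mm farther back than shut.
Start: joints at [-86.419, 21.807, 74.336, -0, 83.858, -12.336], TCP at [0.151, -0.529, 0.256] pointing down, gripper open.
Joint ranges: [-178.18, 178.18], [-50.72, 133.34], [12.68, 142.11], [-81.47, 261.47], [9.98, 163.14], [-165.26, 165.26]. Speed limits (degrees/s): [136.94, 136.94, 180, 180, 180, 180].

INTERFACE

Orientations are given as a 3x3 rotation matrix whose columns are the frame's x, y, z axes.
In Python, from rig import telemetry, optics, env gives the robot as it stands.
- The arm moves only by the tool send_rows, never from a script. Its argument "deltas" is a list that holds one entry, the list of rows, each a list of 7 numbers: the shift along the tool's x, y, z in m, then the turn, a rotation vector about the tool's x, y, z in rad, then the opening, from -1 (shut) to 1 (fully open), so that 0 is half open. In form: [[[x, y, z, ax, ay, az, grip], ...]]. A call has 1 to 12 rows; each row shifts and turns the commanded pose from where the row before left it, along the tool's axes as they then stand; what a row does not reach is not made up. A row lasts 1/8 s, in which the tool goes at most 62.5 mm and 10.7 degrees, less where a joint would pass 70% of its speed; a pose out of reach is approached as far as the arm can. A call is refused whole if a number of a shift passes 0.0625 or a number of a turn 0.188, either way. A call with a gripper value outside its range is refused whole. The fingers move at their own pace and stop on an object; "squeeze" is the grip in N (left out, the last holds). Time passes only in rows, so rows that do not move let the fingers close. It gives the time, the measured TCP pose, the force, the opening and the grip force at its end, in the units of the state.
- telemetry.observe(): the state, without advancing time (a new reading comes with each control period).
- optics.get_image(name): name is "side" or "top"; returns a dict with "image" (384x512x3 uint8, red, green, blue), "range_z" (384x512 float32, m along the optical axis (not along the pixel's ray), 0 where there is no reading), "K" (3x3 intrinsics, pixels), "rvec" (rotation vector, rad) and "tvec" (3), from world to camera coordinates, as OpenCV has them. Camera axes: x right, y down, z forward; pixel columns grow to the right and rows downward; lengths in m; the calibration is good to about 2 mm. A picture is of the moment at which its call begins.
- env.close_job(): hands the job in; it is judged then, once.
The state is a dict: "time_s": time; "q": joint angles; "qvel": joint speeds; "joint_efforts": joint torques, N m; "position": TCP position; "tool_rot": TCP orientation; "ft_force": force on the tool from outside, world axes, zero at the start; "wrist_torque": the same for the moment, N m; "grip_width": finger opening in m; "gripper_force": force on a finger pad.
Only numpy, scipy, OpenCV 4.12 (cv2) and the standard library are available. Lean on these libraries where they do the work, as an engineer would, in place of code of your own. Each camera call takes 0.05 s, during which the arm holds its last target. There are 200 camera calls.

## Working session

There is one attempt and no reset: what is moved stays moved. The work goes in short steps, Python scripts to look and compute and a tool call to move; the robot and the scene stay as the last step left them, time stands still between calls to the robot, and variables do not carry over. Pictures are saved under pics/ and viewed, at most 10 in all, crops included, and the job is handed in when it is done.

Besides the shell and the picture viewer there is one more tool, called after "Request:" as name([rows], argument=value, ...), one row to a line, values as JSON. send_rows: Moves the arm, as the interface text tells. Its arguments: {"type":"object","properties":{"deltas":{"type":"array"},"squeeze":{"type":"number"}},"required":["deltas"]}

```bash
mkdir -p pics; cat > h.py <<'E'
import numpy as np, cv2
from rig import telemetry, optics, env
def save(n,f):
    d=optics.get_image(n); cv2.imwrite(f,d["image"][:,:,::-1]); np.savez(f.replace('.png','.npz'),**d); return d
def ray(d,u,v,z):
    R=cv2.Rodrigues(np.array(d["rvec"],float))[0]; t=np.array(d["tvec"],float).ravel()
    c=-R.T@t; r=R.T@np.linalg.inv(d["K"])@np.array([u,v,1.]); return c+r*(z-c[2])/r[2]
def cloud(d):
    R=cv2.Rodrigues(np.array(d["rvec"],float))[0]; t=np.array(d["tvec"],float).ravel()
    v,u=np.mgrid[:384,:512]; Z=d["range_z"]
    p=np.stack([u,v,np.ones_like(u)],-1)@np.linalg.inv(d["K"]).T*Z[...,None]
    return (p-t)@R
E
python3 - <<'E'
from h import *
for n in("top","side"): d=save(n,f"pics/{n}0.png")
s=telemetry.observe(); print(s)
E
```

```text
{'time_s': 0.1, 'q': array([-8.64207579e+01,  2.18386927e+01,  7.43786955e+01,  4.81783736e-04,
        8.38565144e+01, -1.23358495e+01]), 'qvel': array([ 0.04592769, -0.04616317, -0.14827012,  0.04793902,  0.04292064,
       -0.03953059]), 'joint_efforts': array([ 3.54513009e-03, -4.49222159e+01, -2.31658101e+01, -2.24533533e-04,
        3.68267036e-03, -1.71123139e-05]), 'position': array([ 0.15080209, -0.52869699,  0.25576894]), 'tool_rot': array([[ 9.61669375e-01,  2.74211613e-01, -7.21795490e-05],
       [ 2.74211475e-01, -9.61668554e-01,  1.28785116e-03],
       [ 2.83730941e-04, -1.25827948e-03, -9.99999168e-01]]), 'ft_force': array([ 1.23836379,  0.6806725 , -0.19403909]), 'wrist_torque': array([-0.03916491,  0.00874633, -0.05406378]), 'gripper_force': 0.0, 'grip_width': 0.08545538277784907}
```

View pics/top0.png

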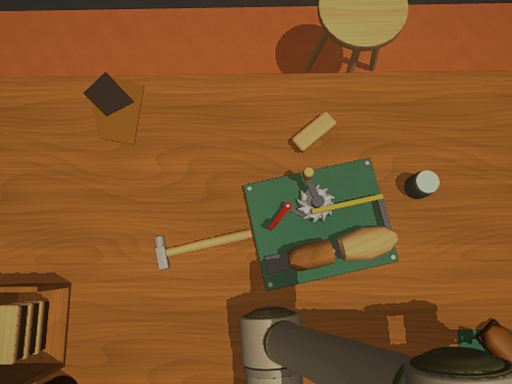

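View pics/side0.png

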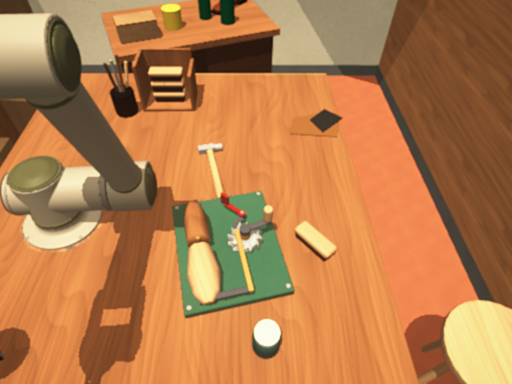

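The top view shows the knob at (309,172), drum at (317,204), lever pivot at (288,206), tab at (271,227), heel half on the left at (312,254) and fore half on the right at (368,242). The side view shows the knob at (268,213) and the tab at (225,199).

```bash
python3 - <<'E'
from h import *
out=[]
for n in("top","side"):
    d=dict(np.load(f"pics/{n}0.npz")); P=cloud(d); im=d["image"].astype(int); r,g,b=im[...,0],im[...,1],im[...,2]
    hsv=cv2.cvtColor(d["image"],cv2.COLOR_RGB2HSV)
    inb=(P[...,2]>.0)&(P[...,2]<.16)
    green=((g>r+20)&(g>b)&inb).astype(np.uint8)
    nn,l,st,c=cv2.connectedComponentsWithStats(green); k=1+np.argmax(st[1:,4]); print(n,"base",st[k])
    x,y,w,h,_=st[k]
    cnt=cv2.findContours((l==k).astype(np.uint8),0,1)[0][0][:,0]
    W=np.array([ray(d,u,v,.026)[:2] for u,v in cnt]); rc=cv2.minAreaRect((W*1000).astype(np.float32)); print(rc, cv2.boxPoints(rc).round(0).tolist())
    box=np.zeros_like(green); box[y-25:y+h,x:x+w]=1
    red=(r>130)&(g<60)&(b<60)&(box>0)
    print("red",red.sum()); 
    q=P[red]; hi=q[q[:,2]>.075]; print("redhi",len(hi),hi.mean(0),hi.min(0),hi.max(0)); lo=q[(q[:,2]>.04)&(q[:,2]<.075)];print("lo",lo.min(0),lo.max(0))
    kn=(P[...,2]>.125)&(P[...,2]<.155)&(box>0); q=P[kn]; vv,uu=np.nonzero(kn); print("knob",kn.sum(),q.mean(0),np.median(q,0),ray(d,uu.mean(),vv.mean(),.141),uu.mean(),vv.mean())
    steel=(abs(r-g)<18)&(abs(g-b)<18)&(r>110)&(box>0)&(P[...,2]>.026)&(P[...,2]<.06); vv,uu=np.nonzero(steel)
    W=np.array([ray(d,u,v,.048)[:2] for u,v in zip(uu,vv)]); print("steel",len(W)); (cc,ra)=cv2.minEnclosingCircle((W*1000).astype(np.float32)); print(cc,ra, np.median(P[steel],0))
    crop=d["image"][y-25:y+h,x:x+w,::-1]; s=min(790/crop.shape[1],590/crop.shape[0]); s=int(s*2)/2; print("crop",x,y-25,s)
    cv2.imwrite(f"pics/{n}c.png",cv2.resize(crop,None,fx=s,fy=s,interpolation=cv2.INTER_CUBIC))
E
```

```text
top base [ 244  176  134   86 4656]
((544.7234497070312, -100.1212158203125), (209.80760192871094, 327.3429870605469), 11.874917030334473) [[408.0, 38.0], [476.0, -282.0], [681.0, -239.0], [614.0, 82.0]]
red 142
redhi 35 [0.4980655  0.00498765 0.12427836] [ 0.41090094 -0.00440966  0.07562951] [0.5123137  0.02165761 1.08134094]
lo [ 0.49688255 -0.04264169  0.04875899] [0.56048919 0.00336316 0.07351759]
knob 97 [ 0.62261617 -0.08238812  0.1394728 ] [ 0.62242848 -0.08267498  0.14025276] [ 0.62227729 -0.08222371  0.141     ] 307.7628865979381 172.0
steel 458
(633.7088623046875, -93.5547103881836) 165.69656372070312 [ 0.56089537 -0.10735036  0.05014981]
crop 244 151 5.0
side base [ 175  226  118   89 3141]
((518.4566040039062, -162.58584594726562), (282.8203125, 277.60760498046875), 11.9578275680542) [[351.0, -56.0], [409.0, -328.0], [686.0, -269.0], [628.0, 3.0]]
red 55<stdin>:15: RuntimeWarning: Mean of empty slice.
  ret = um.true_divide(
Traceback (most recent call last):
ValueError: zero-size array to reduction operation minimum which has no identity
```

View pics/topc.png

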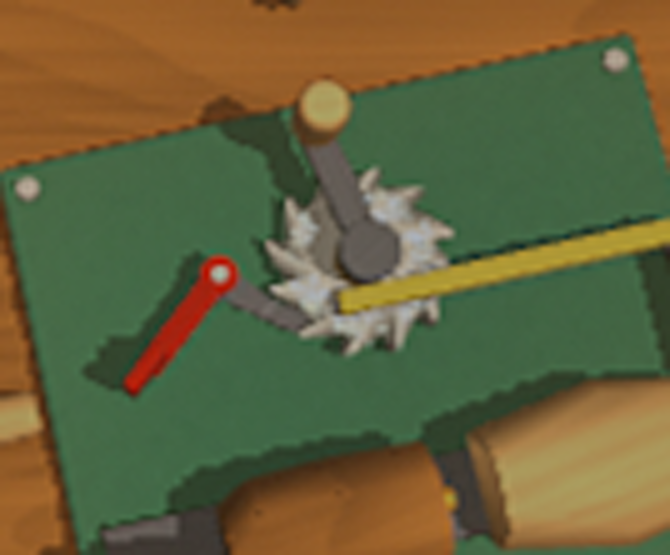

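The enlarged top view shows, in full-image pixels, the hub at (318.0,200.6), knob top at (309.0,172.2), lever pivot at (287.8,205.6) and tab at (270.8,227.8). The brass stop screw is visible in the gap at about (334,251).

```bash
python3 - <<'E'
from h import *
d=dict(np.load("pics/top0.npz")); P=cloud(d)
hub=ray(d,318,200.6,.09); kn=ray(d,308.6,172.2,.141); pv=ray(d,287.8,205.6,.064); im=d["image"].astype(int)
red=(im[...,0]>110)&(im[...,1]<60)&(im[...,2]<60); red[:, :255]=0; red[:195]=0;red[240:]=0;red[:,300:]=0
t=red&(P[...,2]>.08)&(P[...,2]<.11); vv,uu=np.nonzero(t); print(t.sum(),uu.mean(),vv.mean(),P[t].mean(0))
tab=ray(d,uu.mean(),vv.mean(),.097)
print("hubz",P[199:203,316:320,2].round(3).tolist())
yaw=.208
print("hub",hub,"knob",kn,"pv",pv,"tab",tab)
e=kn-hub; print("r",np.hypot(*e[:2]),"ang",np.arctan2(e[1],e[0])-yaw,"q",np.arctan2(e[1],e[0])-yaw+1.92)
e=tab-pv; print("r",np.hypot(*e[:2]),"ang",np.arctan2(e[1],e[0])-yaw)
s=dict(np.load("pics/side0.npz")); P=cloud(s)
k=(P[...,2]>.12)&(P[...,2]<.16)&(abs(P[...,0]-kn[0])<.03)&(abs(P[...,1]-kn[1])<.03); print("side knob",k.sum(),P[k].mean(0)); top=k&(P[...,2]>.134);vv,uu=np.nonzero(top);print(uu.mean(),vv.mean(),ray(s,uu.mean(),vv.mean(),.141))
k=(P[...,2]>.07)&(P[...,2]<.11)&(abs(P[...,0]-tab[0])<.03)&(abs(P[...,1]-tab[1])<.03); print("side tab",k.sum(),P[k].mean(0),P[k].max(0),P[k].min(0))
# screw corners of base
c=[ray(d,244+u/5,151+v/5,.027) for u,v in((28,188),(617,60))]; e=c[0]-c[1]; print("edge yaw",np.arctan2(-e[0],e[1]),c)
E
```

```text
38 272.39473684210526 223.8421052631579 [0.50034113 0.0052171  0.09638685]
hubz [[0.088, 0.088, 0.087, 0.091], [0.087, 0.09, 0.091, 0.091], [0.089, 0.088, 0.093, 0.087], [0.09, 0.087, 0.091, 0.088]]
hub [ 0.55895032 -0.11163335  0.09      ] knob [ 0.62175379 -0.08425325  0.141     ] pv [ 0.55044767 -0.03609888  0.064     ] tab [0.50028465 0.00522985 0.097     ]
r 0.06851237558994977 ang 0.20312111719177242 q 2.1231211171917725
r 0.06499533010283315 ang 2.2444543614346055
side knob 93 [ 0.62168805 -0.08674233  0.13644559]
267.46153846153845 208.73846153846154 [ 0.6215371  -0.08547825  0.141     ]
side tab 69 [0.49901499 0.00378108 0.0874685 ] [0.51093084 0.0151025  0.10040174] [ 0.48551532 -0.00469817  0.0700336 ]
edge yaw 0.2072695816927443 [array([0.60327686, 0.06491806, 0.027     ]), array([ 0.67145036, -0.25927051,  0.027     ])]
```

Request:
send_rows([
  [[0.0384,-0.0335,0,0,0,0,-1],[0.0384,-0.0335,0,0,0,0,-1],[0.0384,-0.0335,0,0,0,0,-1],[0.0384,-0.0335,0,0,0,0,-1],[0.0384,-0.0335,0,0,0,0,-1],[0.0384,-0.0335,0,0,0,0,-1],[0.0384,-0.0335,0,0,0,0,-1],[0.0384,-0.0335,0,0,0,0,-1],[0.0384,-0.0335,0,0,0,0,-1],[0.0384,-0.0335,0,0,0,0,-1],[0.0384,-0.0335,0,0,0,0,-1],[0.0384,-0.0335,0,0,0,0,-1]],
])

```text
time_s: 1.6
position: [0.4843, -0.0143, 0.2561]
tool_rot: [[0.962, 0.274, -0.0], [0.274, -0.962, 0.0], [-0.0, -0.0, -1.0]]
ft_force: [0.4, -0.7, 1.0]
grip_width: 0.0001
gripper_force: 0.0
```

Request:
send_rows([
  [[0,0,0.02,0,0,-0.157,-1],[0,0,0.02,0,0,-0.157,-1],[0,0,0.02,0,0,-0.157,-1],[0,0,0.02,0,0,-0.157,-1],[0,0,0,0,0,0,-1]],
])

```text
time_s: 2.22
position: [0.4831, -0.0158, 0.1752]
tool_rot: [[0.618, 0.786, -0.003], [0.786, -0.618, 0.001], [-0.001, -0.003, -1.0]]
ft_force: [-0.4, 0.6, -0.1]
grip_width: -0.0001
gripper_force: 0.0
```

Request:
send_rows([
  [[0,0,0.03,0,0,0,-1],[0,0,0.03,0,0,0,-1],[0,0,0.02,0,0,0,-1],[0.005,0,0,0,0,0,-1],[0.005,0,0,0,0,0,-1],[0.0065,-0.0012,0,0,0,0.1,-1],[0.0065,-0.0012,0,0,0,0.1,-1],[0.0065,-0.0012,0,0,0,0.1,-1]],
])

```text
time_s: 3.22
position: [0.5012, 0.0087, 0.0976]
tool_rot: [[0.824, 0.566, 0.001], [0.566, -0.824, -0.001], [0.001, 0.001, -1.0]]
ft_force: [-1.6, -1.3, 0.0]
grip_width: -0.0003
gripper_force: 1.0
```

Request:
send_rows([
  [[0.0065,-0.0012,0,0,0,0.1,-1],[0.0065,-0.0012,0,0,0,0.1,-1],[0.0065,-0.0012,0,0,0,0.1,-1],[0.0065,-0.0012,0,0,0,0.1,-1]],
])

```text
time_s: 3.72
position: [0.522, 0.0247, 0.0975]
tool_rot: [[0.98, 0.201, 0.0], [0.201, -0.98, 0.0], [0.0, 0.0, -1.0]]
ft_force: [-2.3, 0.8, 0.8]
grip_width: -0.0004
gripper_force: 1.3
```

Contact at about 2 N. I'll push on in small steps to the stop.

Request:
send_rows([
  [[0.005,-0.001,0,0,0,0.08,-1],[0.003,0,0,0,0,0.02,-1],[0,0,0,0,0,0,-1]],
])

```text
time_s: 4.1
position: [0.529, 0.0269, 0.097]
tool_rot: [[0.994, 0.107, -0.001], [0.107, -0.994, 0.0], [-0.001, -0.0, -1.0]]
ft_force: [-5.6, 0.7, 3.3]
grip_width: 0.0003
gripper_force: 2.6
```

Request:
send_rows([
  [[0.0015,0,0,0,0,0,-1],[0,0,0,0,0,0,-1]],
])

```text
time_s: 4.35
position: [0.5292, 0.027, 0.097]
tool_rot: [[0.994, 0.107, -0.004], [0.107, -0.994, 0.0], [-0.004, -0.001, -1.0]]
ft_force: [-12.5, -0.3, 7.2]
grip_width: 0.0003
gripper_force: 5.9
```

Request:
send_rows([
  [[-0.015,0,0,0,0,0,-1],[0,0,-0.055,0,0,0,-1],[0,0,-0.055,0,0,0,-1],[0.0319,0.0403,0,0,0,0,1],[0.0319,0.0403,0,0,0,0,1],[0.0319,0.0403,0,0,0,0,1],[0,0,0,0,0,0,1],[0,0,0,0,0,0,1]],
], squeeze=45)

```text
time_s: 5.35
position: [0.6239, -0.0848, 0.2067]
tool_rot: [[0.994, 0.106, 0.0], [0.106, -0.994, 0.0], [0.0, 0.0, -1.0]]
ft_force: [-0.6, 0.1, -0.2]
grip_width: 0.0857
gripper_force: 0.0
```

```bash
python3 - <<'E'
from h import *
s=telemetry.observe(); print(s["position"],s["ft_force"],s["grip_width"])
d=save("side","pics/side1.png"); c=d["image"][170:270,180:310,::-1]; cv2.imwrite("pics/s1.png",cv2.resize(c,None,fx=5,fy=5))
E
```

```text
[ 0.62387647 -0.08475394  0.20670633] [-0.62524515  0.09331644 -0.21253231] 0.08566732098708588
```

View pics/s1.png

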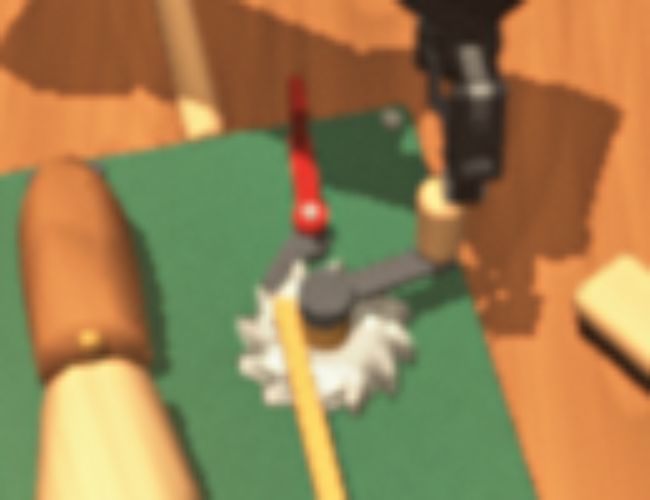

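The view shows the lever thrown (tab at crop (297,85)), the pawl still at the wheel, and the gripper over the knob. Now I'll descend and grip.

Request:
send_rows([
  [[-0.002,0,0.03,0,0,0,1],[0,0,0.03,0,0,0,1],[0,0,0.023,0,0,0,1],[0,0,0,0,0,0,0],[0,0,0,0,0,0,-0.5],[0,0,0,0,0,0,-1],[0,0,0,0,0,0,-1],[0,0,0,0,0,0,-1]],
], squeeze=45)

```text
time_s: 6.4
position: [0.6221, -0.0834, 0.125]
tool_rot: [[0.994, 0.107, 0.001], [0.107, -0.994, 0.002], [0.002, -0.002, -1.0]]
ft_force: [-2.0, 9.3, 8.3]
grip_width: 0.0258
gripper_force: 43.9
```

Request:
send_rows([
  [[-0.0012,-0.0033,0,0,0,0,-1],[-0.0013,-0.0032,0,0,0,0,-1],[-0.0015,-0.0032,0,0,0,0,-1],[0,0,0,0,0,0,-1]],
])

```text
time_s: 6.9
position: [0.6193, -0.0775, 0.125]
tool_rot: [[0.994, 0.105, 0.008], [0.105, -0.994, -0.003], [0.007, 0.004, -1.0]]
ft_force: [9.4, -4.2, 1.0]
grip_width: 0.0261
gripper_force: 44.1
```

```bash
cat > pawl.py <<'E'
from h import *
import sys
s=telemetry.observe(); p=s["position"]; e=p[:2]-[.558,-.1122]
print(s["time_s"],p.round(4),"r",np.hypot(*e).round(4),"phi",np.arctan2(e[1],e[0]).round(3),s["ft_force"].round(1),s["gripper_force"])
d=save("side",f"pics/{sys.argv[1]}.png"); c=d["image"][190:265,210:300,::-1]; cv2.imwrite(f"pics/{sys.argv[1]}c.png",cv2.resize(c,None,fx=6,fy=6,interpolation=2))
E
python3 pawl.py p1
```

```text
6.9 [ 0.6193 -0.0775  0.125 ] r 0.0705 phi 0.516 [ 9.4 -4.2  1. ] 44.13789689540863
```

View pics/p1c.png

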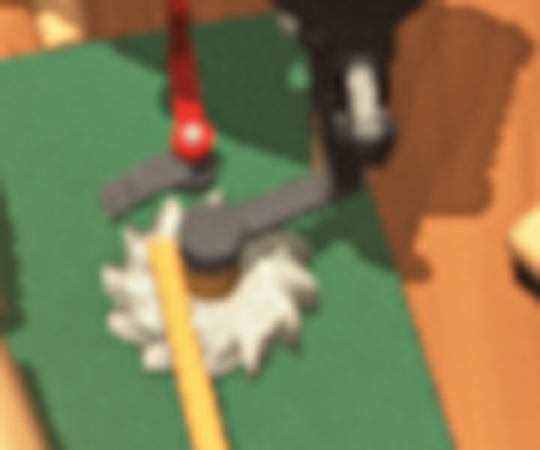

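The pawl has jumped clear: its nose is at crop (112,205), off the teeth, and the spring's pull of about 8 N is at the knob. Now I'll ease back.

```bash
cat > arc.py <<'E'
import numpy as np,sys
a,b,n=float(sys.argv[1]),float(sys.argv[2]),int(sys.argv[3]); r0=float(sys.argv[4])
p=np.linspace(a,b,n+1); r=np.linspace(r0,70.5,n+1); print(np.diff(np.c_[r*np.cos(p),-r*np.sin(p)],axis=0).round(1).tolist())
E
python3 arc.py .45 -.51 16 69.5
```

```text
[[1.8, 3.8], [1.5, 3.9], [1.3, 4.0], [1.1, 4.0], [0.8, 4.1], [0.6, 4.2], [0.3, 4.2], [0.1, 4.2], [-0.2, 4.2], [-0.4, 4.2], [-0.7, 4.2], [-0.9, 4.1], [-1.2, 4.0], [-1.4, 4.0], [-1.7, 3.9], [-1.9, 3.8]]
```

Request:
send_rows([
  [[0.0018,0.0038,0,0,0,0,-1],[0.0015,0.0039,0,0,0,0,-1],[0.0013,0.004,0,0,0,0,-1],[0.0011,0.004,0,0,0,0,-1],[0.0008,0.0041,0,0,0,0,-1],[0.0006,0.0042,0,0,0,0,-1],[0.0003,0.0042,0,0,0,0,-1],[0.0001,0.0042,0,0,0,0,-1]],
])

```text
time_s: 7.95
position: [0.6276, -0.1095, 0.1249]
tool_rot: [[0.994, 0.105, 0.0], [0.105, -0.994, -0.004], [-0.0, 0.004, -1.0]]
ft_force: [-6.5, -7.9, 8.7]
grip_width: 0.0263
gripper_force: 44.7
```

Request:
send_rows([
  [[-0.0002,0.0042,0,0,0,0,-1],[-0.0004,0.0042,0,0,0,0,-1],[-0.0007,0.0042,0,0,0,0,-1],[-0.0009,0.0041,0,0,0,0,-1],[-0.0012,0.004,0,0,0,0,-1],[-0.0014,0.004,0,0,0,0,-1],[-0.0017,0.0039,0,0,0,0,-1],[-0.0019,0.0038,0,0,0,0,-1],[0,0,0,0,0,0,-1]],
])

```text
time_s: 9.07
position: [0.6205, -0.141, 0.1248]
tool_rot: [[0.994, 0.105, -0.005], [0.105, -0.994, -0.0], [-0.005, -0.0, -1.0]]
ft_force: [-15.9, -0.2, 13.7]
grip_width: 0.0261
gripper_force: 45.5
```

```bash
python3 pawl.py p2; python3 - <<'E'
from h import *
d=save("top","pics/t2.png"); cv2.imwrite("pics/t2c.png",cv2.resize(d["image"][160:280,262:402,::-1],None,fx=5,fy=5,interpolation=2))
E
```

```text
9.075 [ 0.6205 -0.141   0.1248] r 0.0689 phi -0.432 [-15.9  -0.2  13.7] 45.46183526515961
```

View pics/t2c.png

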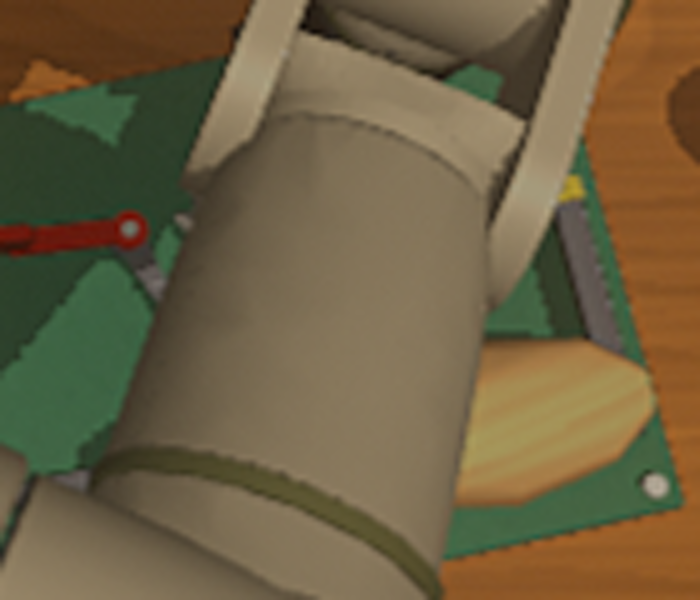

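The arm hides the gap in the top view. I'll refit the axis to (0.5575,-0.1104) and check the gap in the side picture already taken.

```bash
python3 - <<'E'
from h import *
for i,n in enumerate(("side0","p2")):
    d=dict(np.load(f"pics/{n}.npz")); c=d["image"][220:260,175:235,::-1]; c=cv2.resize(c,None,fx=9,fy=7,interpolation=2)
    o=c if i==0 else np.hstack([o[:,:390],c[:,:390]])
cv2.imwrite("pics/gap.png",o)
E
python3 arc.py -.54 -.72 3 70.5;python3 arc.py -.70 -1.7 25 70.5
```

```text
[[-2.3, 3.6], [-2.5, 3.4], [-2.7, 3.3]]
[[-1.9, 2.1], [-1.9, 2.0], [-2.0, 2.0], [-2.1, 1.9], [-2.2, 1.8], [-2.2, 1.7], [-2.3, 1.6], [-2.4, 1.5], [-2.4, 1.4], [-2.5, 1.3], [-2.5, 1.2], [-2.6, 1.1], [-2.6, 1.0], [-2.7, 0.9], [-2.7, 0.8], [-2.7, 0.7], [-2.8, 0.6], [-2.8, 0.5], [-2.8, 0.4], [-2.8, 0.3], [-2.8, 0.1], [-2.8, 0.0], [-2.8, -0.1], [-2.8, -0.2], [-2.8, -0.3]]
```

View pics/gap.png

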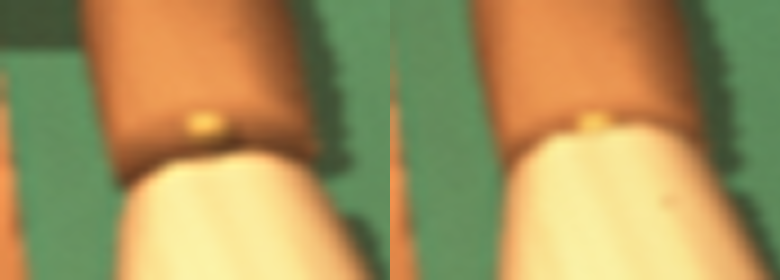

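```bash
python3 - <<'E'
from h import *
d=dict(np.load("pics/side0.npz")); yv=np.array([-np.sin(.2077),np.cos(.2077)]); ax=np.array([.5575,-.1104])
f=lambda u,v,z:round(float((ray(d,u,v,z)[:2]-ax)@yv)*1000,1)
U=lambda x:175+x/9-.5
V=lambda y:220+y/7-.5
print("fore edge",f(U(205),V(153),.108),"tip low",f(U(207),V(140),.084),"tip mid",f(U(206),V(125),.09),"blob top(z.096)",f(U(206),V(110),.096))
t=dict(np.load("pics/top0.npz")); g=lambda u,v,z:round(float((ray(t,u,v,z)[:2]-ax)@yv)*1000,1)
for nm,u,v,z in(("heel edge",448,497,.108),("heel edge2",440,450,.108),("fore edge",474,460,.108),("fore2",500,530,.108),("tipR",458,497,.094)): print(nm,g(244+u/5-.1,151+v/5-.1,z))
hs=cv2.cvtColor(t["image"],cv2.COLOR_RGB2HSV); print(hs[248:254,330:341].tolist())
E
```

```text
fore edge -28.1 tip low -6.0 tip mid -3.2 blob top(z.096) -0.6
heel edge -6.0
heel edge2 -7.8
fore edge -22.8
fore2 -26.7
tipR -13.2
[[[14, 182, 158], [14, 187, 162], [15, 177, 138], [17, 174, 117], [15, 123, 93], [15, 18, 56], [18, 49, 63], [19, 45, 63], [18, 42, 61], [15, 88, 75], [16, 144, 103]], [[14, 185, 157], [14, 183, 159], [16, 193, 157], [18, 204, 165], [18, 177, 143], [16, 98, 83], [15, 35, 58], [18, 49, 63], [16, 46, 61], [15, 56, 64], [16, 133, 96]], [[15, 185, 157], [14, 184, 159], [16, 184, 165], [23, 185, 176], [25, 164, 154], [23, 106, 91], [9, 31, 58], [15, 47, 65], [18, 49, 63], [17, 38, 61], [15, 112, 84]], [[15, 185, 161], [15, 183, 163], [15, 186, 166], [21, 187, 177], [22, 184, 165], [17, 135, 108], [12, 23, 56], [15, 48, 64], [16, 52, 64], [17, 38, 61], [16, 93, 74]], [[15, 186, 163], [14, 182, 165], [14, 183, 167], [17, 195, 171], [18, 190, 149], [15, 119, 92], [10, 26, 58], [14, 51, 65], [17, 57, 63], [16, 45, 62], [16, 87, 73]], [[15, 190, 164], [14, 184, 165], [14, 185, 168], [14, 162, 157], [14, 130, 110], [16, 48, 59], [17, 38, 60], [15, 55, 65], [13, 54, 66], [15, 47, 65], [14, 57, 67]]]
```

Request:
send_rows([
  [[-0.0017,0.001,-0.0005,0,0,0,-1],[-0.0017,0.001,-0.0005,0,0,0,-1],[-0.0012,0.0017,0,0,0,0,-1],[0,0,0,0,0,0,-1]],
])

```text
time_s: 9.68
position: [0.6176, -0.1457, 0.1249]
tool_rot: [[0.994, 0.105, -0.003], [0.105, -0.994, -0.001], [-0.003, 0.001, -1.0]]
ft_force: [-7.9, -3.3, 5.2]
grip_width: 0.0261
gripper_force: 44.5
```

```bash
cat > f.py <<'E'
from h import *
s=telemetry.observe(); p=s["position"]; e=p[:2]-[.5575,-.1104]; r=np.hypot(*e); e/=r; f=s["ft_force"]; ph=np.arctan2(e[1],e[0])
print(round(s["time_s"],2),p.round(4),"r",r.round(4),"psi",(ph-.105).round(3),"q",(ph+1.712).round(3),"Frad",(f[:2]@e).round(1),"Ftan",(f[1]*e[0]-f[0]*e[1]).round(1),"fz",f[2].round(1))
E
python3 f.py
```

```text
9.68 [ 0.6176 -0.1457  0.1249] r 0.0696 psi -0.636 q 1.181 Frad -5.1 Ftan -6.8 fz 5.2
```

Request:
send_rows([
  [[-0.001,0.0008,0,0,0,0,-1],[-0.001,0.0008,0,0,0,0,-1]],
])

```text
time_s: 9.93
position: [0.6162, -0.1476, 0.125]
tool_rot: [[0.994, 0.105, -0.001], [0.105, -0.994, -0.002], [-0.001, 0.002, -1.0]]
ft_force: [-4.2, -4.2, 2.6]
grip_width: 0.0261
gripper_force: 44.4
```

```bash
python3 f.py
```

```text
9.93 [ 0.6162 -0.1476  0.125 ] r 0.0695 psi -0.669 q 1.148 Frad -1.3 Ftan -5.8 fz 2.6
```

Request:
send_rows([
  [[-0.0008,0.001,0,0,0,0,-1],[-0.0008,0.0009,0,0,0,0,-1]],
])

```text
time_s: 10.18
position: [0.6149, -0.1496, 0.125]
tool_rot: [[0.994, 0.105, -0.001], [0.105, -0.994, -0.002], [-0.001, 0.002, -1.0]]
ft_force: [-4.3, -3.5, 2.6]
grip_width: 0.026
gripper_force: 44.4
```

Request:
send_rows([
  [[-0.0008,0.0009,0,0,0,0,-1],[-0.0009,0.0009,0,0,0,0,-1]],
])

```text
time_s: 10.42
position: [0.6134, -0.1516, 0.125]
tool_rot: [[0.994, 0.105, -0.001], [0.105, -0.994, -0.002], [-0.001, 0.002, -1.0]]
ft_force: [-4.4, -3.6, 3.5]
grip_width: 0.0264
gripper_force: 44.4
```

Request:
send_rows([
  [[-0.0009,0.0009,0,0,0,0,-1],[-0.0009,0.0008,0,0,0,0,-1]],
])

```text
time_s: 10.68
position: [0.6119, -0.1535, 0.125]
tool_rot: [[0.994, 0.105, -0.001], [0.105, -0.994, -0.002], [-0.001, 0.002, -1.0]]
ft_force: [-2.4, -3.3, 2.9]
grip_width: 0.0259
gripper_force: 44.4
```

```bash
python3 f.py
```

```text
10.68 [ 0.6119 -0.1535  0.125 ] r 0.0694 psi -0.775 q 1.042 Frad 0.2 Ftan -4.0 fz 2.9
```

Request:
send_rows([
  [[-0.0008,0.0008,0,0,0,0,-1],[-0.0008,0.0008,0,0,0,0,-1]],
])

```text
time_s: 10.92
position: [0.6105, -0.1552, 0.125]
tool_rot: [[0.994, 0.105, -0.001], [0.105, -0.994, -0.002], [-0.001, 0.002, -1.0]]
ft_force: [-4.1, -3.4, 3.8]
grip_width: 0.0263
gripper_force: 44.4
```

Request:
send_rows([
  [[-0.0009,0.0008,0,0,0,0,-1],[-0.0009,0.0008,0,0,0,0,-1]],
])

```text
time_s: 11.18
position: [0.6089, -0.157, 0.125]
tool_rot: [[0.994, 0.105, -0.001], [0.105, -0.994, -0.002], [-0.001, 0.002, -1.0]]
ft_force: [-3.5, -2.8, 3.0]
grip_width: 0.0262
gripper_force: 44.4
```

Request:
send_rows([
  [[-0.0009,0.0008,0,0,0,0,-1],[-0.0009,0.0007,0,0,0,0,-1]],
])

```text
time_s: 11.42
position: [0.6073, -0.1587, 0.125]
tool_rot: [[0.994, 0.105, -0.001], [0.105, -0.994, -0.002], [-0.001, 0.002, -1.0]]
ft_force: [-3.6, -2.9, 3.1]
grip_width: 0.0259
gripper_force: 44.4
```

```bash
python3 f.py
```

```text
11.43 [ 0.6073 -0.1587  0.125 ] r 0.0693 psi -0.875 q 0.942 Frad -0.5 Ftan -4.6 fz 3.1
```

Request:
send_rows([
  [[-0.001,0.0008,0,0,0,0,-1],[-0.0011,0.0008,0,0,0,0,-1]],
])

```text
time_s: 11.68
position: [0.6058, -0.1601, 0.1249]
tool_rot: [[0.994, 0.105, 0.0], [0.105, -0.994, -0.001], [0.0, 0.001, -1.0]]
ft_force: [-3.4, -4.2, 5.5]
grip_width: 0.0262
gripper_force: 44.5
```

Request:
send_rows([
  [[-0.001,0.0008,0,0,0,0,-1],[-0.001,0.0007,0,0,0,0,-1]],
])

```text
time_s: 11.92
position: [0.6041, -0.1617, 0.125]
tool_rot: [[0.994, 0.106, 0.001], [0.106, -0.994, -0.001], [0.001, 0.001, -1.0]]
ft_force: [-3.5, -3.7, 6.3]
grip_width: 0.026
gripper_force: 44.5
```

Request:
send_rows([
  [[-0.001,0.0007,0,0,0,0,-1],[-0.001,0.0007,0,0,0,0,-1]],
])

```text
time_s: 12.18
position: [0.6023, -0.1632, 0.125]
tool_rot: [[0.994, 0.106, 0.001], [0.106, -0.994, -0.001], [0.001, 0.001, -1.0]]
ft_force: [-3.3, -3.2, 5.4]
grip_width: 0.0265
gripper_force: 44.5
```

```bash
python3 f.py
```

```text
12.18 [ 0.6023 -0.1632  0.125 ] r 0.0693 psi -0.972 q 0.845 Frad 0.3 Ftan -4.6 fz 5.4
```

Request:
send_rows([
  [[-0.0011,0.0007,0,0,0,0,-1],[-0.0011,0.0007,0,0,0,0,-1]],
])

```text
time_s: 12.42
position: [0.6003, -0.1649, 0.1249]
tool_rot: [[0.994, 0.106, 0.001], [0.106, -0.994, -0.001], [0.001, 0.001, -1.0]]
ft_force: [-2.1, -3.2, 5.8]
grip_width: 0.0259
gripper_force: 44.5
```

Request:
send_rows([
  [[-0.001,0.0007,0,0,0,0,-1],[-0.001,0.0007,0,0,0,0,-1]],
])

```text
time_s: 12.68
position: [0.5984, -0.1663, 0.1249]
tool_rot: [[0.994, 0.106, 0.001], [0.106, -0.994, -0.001], [0.001, 0.001, -1.0]]
ft_force: [-3.2, -3.0, 5.4]
grip_width: 0.0261
gripper_force: 44.5
```

Request:
send_rows([
  [[-0.0011,0.0006,0,0,0,0,-1],[-0.0011,0.0006,0,0,0,0,-1]],
])

```text
time_s: 12.92
position: [0.5963, -0.1677, 0.1249]
tool_rot: [[0.994, 0.106, 0.001], [0.106, -0.994, -0.001], [0.001, 0.001, -1.0]]
ft_force: [-4.1, -3.1, 6.1]
grip_width: 0.0259
gripper_force: 44.5
```

```bash
python3 f.py
```

```text
12.93 [ 0.5963 -0.1677  0.1249] r 0.0692 psi -1.081 q 0.736 Frad 0.2 Ftan -5.1 fz 6.1
```

Request:
send_rows([
  [[-0.0012,0.0006,0,0,0,0,-1],[-0.0011,0.0006,0,0,0,0,-1]],
])

```text
time_s: 13.18
position: [0.5942, -0.1691, 0.1249]
tool_rot: [[0.994, 0.106, 0.001], [0.106, -0.994, -0.001], [0.001, 0.001, -1.0]]
ft_force: [-3.2, -2.4, 6.3]
grip_width: 0.026
gripper_force: 44.5
```

Request:
send_rows([
  [[-0.0012,0.0005,0,0,0,0,-1],[-0.0012,0.0005,0,0,0,0,-1]],
])

```text
time_s: 13.42
position: [0.5919, -0.1704, 0.1249]
tool_rot: [[0.994, 0.106, 0.001], [0.106, -0.994, -0.001], [0.001, 0.001, -1.0]]
ft_force: [-4.0, -3.2, 5.3]
grip_width: 0.0259
gripper_force: 44.5
```

Request:
send_rows([
  [[-0.0012,0.0005,0,0,0,0,-1],[-0.0012,0.0005,0,0,0,0,-1]],
])

```text
time_s: 13.68
position: [0.5897, -0.1717, 0.1249]
tool_rot: [[0.994, 0.106, 0.001], [0.106, -0.994, -0.001], [0.001, 0.001, -1.0]]
ft_force: [-3.6, -2.7, 6.2]
grip_width: 0.0259
gripper_force: 44.5
```

```bash
python3 f.py
```

```text
13.68 [ 0.5897 -0.1717  0.1249] r 0.0692 psi -1.193 q 0.624 Frad 0.7 Ftan -4.4 fz 6.2
```

Request:
send_rows([
  [[-0.0012,0.0005,0,0,0,0,-1],[-0.0012,0.0004,0,0,0,0,-1]],
])

```text
time_s: 13.92
position: [0.5875, -0.1728, 0.125]
tool_rot: [[0.994, 0.106, 0.001], [0.106, -0.994, -0.001], [0.001, 0.001, -1.0]]
ft_force: [-1.5, -2.2, 5.5]
grip_width: 0.0263
gripper_force: 44.5
```

Request:
send_rows([
  [[-0.0012,0.0004,0,0,0,0,-1],[0,0,0,0,0,0,-1]],
])

```text
time_s: 14.18
position: [0.5867, -0.1731, 0.1249]
tool_rot: [[0.994, 0.106, 0.002], [0.106, -0.994, -0.0], [0.002, 0.001, -1.0]]
ft_force: [0.5, -1.0, 5.6]
grip_width: 0.0256
gripper_force: 44.5
```

```bash
python3 f.py
```

```text
14.18 [ 0.5867 -0.1731  0.1249] r 0.0692 psi -1.24 q 0.577 Frad 1.1 Ftan 0.0 fz 5.6
```

Request:
send_rows([
  [[-0.0006,0.0002,0,0,0,0,-1],[0,0,0,0,0,0,-1]],
])

```text
time_s: 14.42
position: [0.5863, -0.1733, 0.125]
tool_rot: [[0.994, 0.106, 0.003], [0.106, -0.994, -0.0], [0.002, 0.001, -1.0]]
ft_force: [1.2, -0.6, 5.3]
grip_width: 0.0259
gripper_force: 44.5
```

```bash
python3 f.py
```

```text
14.43 [ 0.5863 -0.1733  0.125 ] r 0.0692 psi -1.246 q 0.571 Frad 1.0 Ftan 0.8 fz 5.3
```

Request:
send_rows([
  [[-0.0008,0.0003,0,0,0,0,-1],[0,0,0,0,0,0,-1],[0,0,0,0,0,0,-1]],
])

```text
time_s: 14.8
position: [0.5858, -0.1735, 0.1249]
tool_rot: [[0.994, 0.106, 0.003], [0.106, -0.994, -0.0], [0.003, 0.001, -1.0]]
ft_force: [3.5, 0.4, 5.8]
grip_width: 0.0262
gripper_force: 44.6
```

```bash
python3 f.py
```

```text
14.8 [ 0.5858 -0.1735  0.1249] r 0.0692 psi -1.255 q 0.562 Frad 1.1 Ftan 3.4 fz 5.8
```

Contact is felt: the tangential force went from −4.4 to +3.4 N. I'll back off the push, let go and lift.

Request:
send_rows([
  [[0.0008,-0.0003,0,0,0,0,-1],[0,0,0,0,0,0,-0.2],[0,0,0,0,0,0,0],[0,0,0,0,0,0,0],[0,0,0,0,0,0,0],[0,0,-0.03,0,0,0,0],[0,0,-0.05,0,0,0,0],[0,0,-0.05,0,0,0,0],[-0.05,0.03,0,0,0,0,0],[-0.05,0.03,0,0,0,0,0],[-0.05,0.03,0,0,0,0,0],[0,0,0,0,0,0,0]],
])

```text
time_s: 16.3
position: [0.4436, -0.2806, 0.2546]
tool_rot: [[0.995, 0.101, -0.0], [0.101, -0.995, -0.0], [-0.0, 0.0, -1.0]]
ft_force: [1.0, 0.2, -0.0]
grip_width: 0.043
gripper_force: 0.0
```

Request:
send_rows([
  [[-0.03,0.05,0,0,0,0,0],[-0.03,0.05,0,0,0,0,0],[0,0.06,0,0,0,0,0],[0,0.06,0,0,0,0,0],[0,0,0,0,0,0,0]],
])

```text
time_s: 16.92
position: [0.4096, -0.5065, 0.2521]
tool_rot: [[0.995, 0.104, -0.001], [0.104, -0.995, 0.001], [-0.001, -0.001, -1.0]]
ft_force: [-0.1, 0.2, 0.2]
grip_width: 0.0423
gripper_force: 0.0
```

```bash
python3 - <<'E'
from h import *
s=telemetry.observe(); print(s["time_s"],s["position"],s["ft_force"])
d=save("top","pics/t3.png"); cv2.imwrite("pics/t3c.png",cv2.resize(d["image"][105:295,150:450,::-1],None,fx=2.6,fy=2.6,interpolation=2))
P=cloud(d); k=(P[...,2]>.13)&(P[...,2]<.155); k[:140]=0; k[260:]=0; k[:,:250]=0;k[:,390:]=0; v,u=np.nonzero(k)
if len(u): p=ray(d,u.mean(),v.mean(),.141); e=p[:2]-[.5575,-.1104]; print(len(u),p,np.hypot(*e),"q",np.arctan2(e[1],e[0])+1.712)
E
```

```text
16.925 [ 0.40961388 -0.50652911  0.25212349] [-0.05747114  0.18114477  0.22369233]
95 [ 0.58796013 -0.17215506  0.141     ] 0.0688585958811292 q 0.599429497242431
```

View pics/t3c.png

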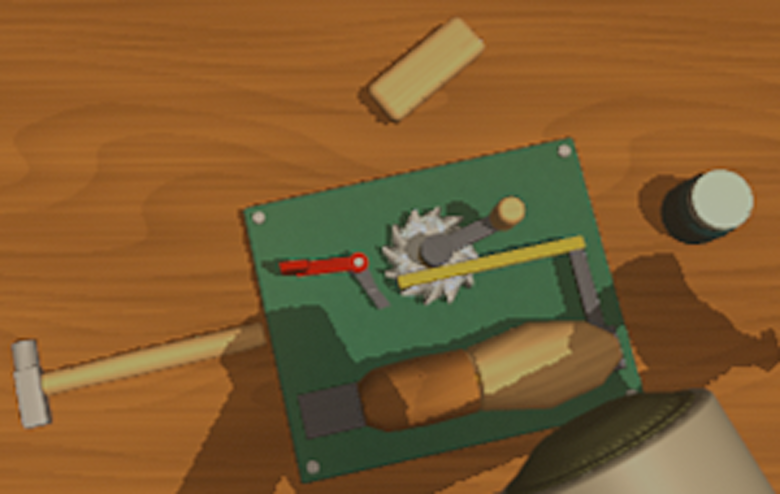

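The last is closed on the screw, with the fore/heel joint at crop (478,375). The knob has stayed where I left it at (511,211), the pawl is clear at (375,290), the lever is thrown, and the bystanders are undisturbed. I'll hand it in.

```bash
python3 -c "
from rig import env; print(env.close_job())"
```

```text
the job is handed in; nothing more can be done
None
```

The stretcher is let off: lever thrown to its stop, pawl clear, drum eased back slowly until the fore half met the stop screw, knob released and arm withdrawn; the job is handed in at about 17 s, and no verdict came back.

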